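# Top off the capacitor bank and start its earth bolt

### The job

Stack the loose blue capacitor case squarely on top of the column of two such cases on the aluminium base, and let go of it. Then start the base's yellow-headed earth bolt: turn it backward (counter-clockwise seen from above) until you notice it drop into the thread, then forward (clockwise) about one full turn. Finish while still gripping the bolt's head, started like that, with the column still square and the other things on the bench left where they are.

Things in the scene. Friction and masses are not known exactly. Their poses are not given: they have to be found in the camera images.
- case_a_mid (a point): centre (half-way up) of the loose closed blue capacitor case, 56 mm (its x) by 110 mm (its y) by 45 mm high, about 0.3 to 0.5 kg, flat top and underside, standing upright on the bench; its z points up. Either end may face either way.
- case_b_mid (a point): centre of an identical case (same sizes and mass) that stands loose on the fixed module as the column's second storey; its top is 102 mm above the bench. The case to be stacked goes on top of this one.
- bank_module_top (a point): centre of the top face of the blue module fixed on the aluminium base plate (140 x 350 mm, 12 mm thick, immovable); the module is 56 mm along x, 110 mm along y, 45 mm high, like the loose cases; its top lies 57 mm above the bench. x, y are the base's axes, z up. A second case already stands on it, so this face is covered.
- bolt_head (a point): centre of the yellow square head of the earth bolt: 32 x 32 mm across flats (45 mm over the corners), 30 mm high, axis vertical; its x and y axes are normal to the flats and turn with the bolt, z up. It is 200 mm from the module's centre along the base's -y and sinks with the bolt. The 18 mm shank is bare for 28 mm between boss and head at the start, about 16 mm at the end.
- boss_top (a point): centre of the top of the fixed brass threaded boss (48 mm across) that the bolt stands in, on the bolt's axis; immovable, 67 mm above the bench
- bolt (a joint): turn of the bolt in rad, growing clockwise seen from above (forward); the start value varies and does not tell where the thread begins: the drop comes 0.4 to 1.7 rad back from the start. Right-handed thread, pitch 6 mm a turn. It turns with little friction (about 0.02 N m) and more than once around.
- bolt_depth (a joint): how far the captive bolt has sunk, in m, growing downward; 0 to 0.002 at the start, where it (0.25 kg) rests by its weight on the first thread ridge. Turned back it climbs to 0, then falls to about 0.006 by its weight, but a firm grip holds it up until loosened or pushed down lightly; turned back further it climbs again, 1 mm per rad. One turn forward from the drop it is at about 0.012.
- scope: yellow handheld oscilloscope lying flat, 85 x 190 x 40 mm, bystander; origin at the centre of its underside
- mug: white mug, 80 mm across, 90 mm high, bystander; origin under its centre
- tape: red roll of tape lying flat, 90 mm across, 19 mm high, bystander; origin under its centre
- driver: screwdriver lying on the bench, bystander; origin near its middle
- spanner: open-ended spanner lying on the bench, bystander; origin near its middle
- tin: small can, 60 mm across, 90 mm high, bystander; origin under its centre
There are look-alikes about, which are no part of the job. Leave any brown or green look-alike of the part that bears case_b_mid alone.

How it is judged:
On the way, in this order (a step that is already met when the one before it is completed fails the run):
1. the loose case stands squarely on the column, let go (horizontal distance between each of case_b_mid, case_a_mid and bank_module_top below 0.009 m and z of case_b_mid in the frame of bank_module_top between 0.0185 and 0.0265 m and angle between the x axis of each of case_b_mid, case_a_mid and the x axis of bank_module_top, either way round below 0.13 rad and angle between each of case_b_mid, case_a_mid's own z axis and vertical below 0.06 rad and contact force between the fingers and case_b below 0.05 N and z of case_a_mid in the frame of bank_module_top between 0.0635 and 0.0715 m and contact force between the fingers and case_a below 0.05 N), for 0.2 s.
2. turned backward, the bolt has dropped into its thread (value of joint bolt_depth above 0.0042 m and value of joint bolt below 1 rad), for 0.1 s.
At the end, for the whole second after the job is handed in: The case stands released on top of the column of two (centres within 9 mm of the fixed module's, turned under 0.13 rad from it); after its drop the bolt is screwed in about one turn (depth 10 to 14.5 mm, drop at about 6), still, and gripped by the fingers with over 2 N (all of step 1 and value of joint bolt_depth between 0.01 and 0.0145 m and value of joint bolt below 9.5 rad and contact force between the fingers and bolt above 2 N and velocity of joint bolt between -0.1 and 0.1 rad/s); the arm keeps its last pose, push and grip.
It fails at once if a bystander is pushed more than 30 mm (distance of any of driver, spanner, scope, mug, tape, tin from where it was at the start of the episode above 0.03 m).
It fails at once if a case is tipped over (angle between any of case_a_mid, case_b_mid's own z axis and vertical above 0.7 rad).
It also fails if it takes over 69 s, if anything falls off the work surface, if the arm or the gripper's body presses on something with over 40 N, if the wrist force passes 120 N, or if a joint passes its speed limit or range.

### The arm

A 7-joint arm with a two-finger parallel gripper is mounted at the origin on the work surface. World frame = base frame: x ahead of the robot, y to its left, z up, the work surface at z = 0. Lengths are in m, angles in rad, forces in N, time in s.
With the tool pointing down it reaches from about 0.425 to 0.925 m from the base axis. Payload 6.8 kg.
Tool frame: the origin (TCP) lies at the very end of the fingers, on their centre line; the grasp point (between the pads) lies 19 mm behind it; z points along the fingers, y is the line along which they close (so a half turn about z gives the same grasp; the last joint's range is limited). The gripper opens to 85 mm and grips with 20 to 120 N. Pads are 22 mm wide; open, the fingers measure 114 mm over their backs; the gripper's body (76 mm by 85 mm) begins 54 mm behind the grasp point. The pads swing forward as they close: fully open they stand 13 mm farther back than shut.
Start: joints at [1.174, 0.477, 0.022, 1.555, -0.011, 1.109, -0.083], TCP at [0.192, -0.647, 0.231] pointing down, gripper open.
Joint ranges: [-2.96, 2.96], [-0.34, 2.1], [-1.41, 1.46], [0.24, 2.44], [-1.37, 4.51], [0.17, 1.92], [-2.96, 2.96]. Speed limits (rad/s): [2.39, 2.39, 3.14, 3.14, 3.14, 3.14, 3.14].

### API

Orientations are given as a unit quaternion [w, x, y, z].
In Python, from station import bot gives the robot as it stands.
- The arm moves only by the tool jog_arm, never from a script. Its argument "motion" is a list of rows, each a list of 7 numbers: the turn, a rotation vector about the tool's x, y, z in rad, then the shift along the tool's x, y, z in mm, then the finger opening in mm, from 0 to 85.4. A call has 1 to 10 rows; each row is the pose to reach, as a shift and turn from the pose commanded when the call began, along the tool's axes at that moment; what a row does not reach only later rows make up. A row lasts 1/8 s, in which the tool goes at most 62.5 mm and 10.7 degrees, less where a joint would pass 70% of its speed; a pose out of reach is approached as far as the arm can. A call with a gripper value outside its range is refused whole. The fingers move at their own pace and stop on an object; "grip_force" is the grip in N (left out, the last holds). Time passes only in rows, so rows that repeat a pose let the fingers close. It gives the time, the measured TCP pose, the force, the opening and the grip force at its end, in the units of the state.
- bot.get_obs(): the state, without advancing time (a new reading comes with each control period).
- bot.read_camera(name): name is "scene" or "top" or "wrist"; returns a dict with "pixels" (384x512x3 uint8, red, green, blue), "camera_matrix" (3x3 intrinsics, pixels), "T" (4x4, takes a point from camera to world coordinates); the wrist camera has in their place "tool_from_camera" (4x4, takes a point from camera to tool coordinates, whose origin is the TCP and whose axes are the flange's). Camera axes: x right, y down, z forward; pixel columns grow to the right and rows downward; lengths in m; the calibration is good to about 2 mm. The wrist camera is an equidistant fisheye: a pixel r from the principal point sees the ray r / f radians off the axis. A picture is of the moment at which its call begins: read the wrist's pose just before it. There is no depth.
- bot.hand_in(): hands the job in; it is judged then, once.
Trained networks look in a picture, given as the dict that the camera call returned (one of the last four; its "shot" number tells which), for a name from the list of things; names that differ only in an ending like _2 or _b are one class to them, and where a whole thing is asked for, a point or a joint stands for the part that bears it (a point fixed in the world has none). Each returns a list of dicts, best first, with "score" (0 to 1); they miss things now and then, are a little off and sometimes report something else, mostly with a low value. They report only what shows in the picture. A call takes as long as a camera call. They do not tell look-alikes from the thing itself.
- bot.spot_in(thing, picture): "xy" ([column, row] in pixels, amid what is visible of it).
- bot.tip_of(thing, picture): "xy" ([column, row] in pixels: a listed point, or the origin of a listed thing).
The state is a dict: "t": time; "q": joint angles; "joint_vel": joint speeds; "joint_torque": joint torques, N m; "eef_pos": TCP position; "tool_rot": TCP orientation; "contact_force": force on the tool from outside, world axes, zero at the start; "torque": the same for the moment, N m; "gripper_width": opening from 0.0 (shut) to 1.0 (fully open); "grasp_force": force on a finger pad.
Only numpy, scipy, OpenCV 4.12 (cv2) and the standard library are available. Lean on these libraries where they do the work, as an engineer would, in place of code of your own. Each camera call takes 0.05 s, during which the arm holds its last target. There are 200 camera calls.

## Working session

There is one attempt and no reset: what is moved stays moved. The work goes in short steps, Python scripts to look and compute and a tool call to move; the robot and the scene stay as the last step left them, time stands still between calls to the robot, and variables do not carry over. Pictures are saved under pics/ and viewed, at most 10 in all, crops included, and the job is handed in when it is done.

Besides the shell and the picture viewer there is one more tool, called after ">>>" in YAML: its name, and indented under it one key for each argument. jog_arm: Moves the arm, as the interface text tells. Its arguments: {"type":"object","properties":{"motion":{"type":"array"},"grip_force":{"type":"number"}},"required":["motion"]}

```bash
mkdir -p pics; ls; cat > h.py <<'E'
import numpy as np,cv2
from station import bot
from scipy.spatial.transform import Rotation as R
def ray(p,xy,z):
    K=np.array(p["camera_matrix"]);T=np.array(p["T"])
    d=T[:3,:3]@np.linalg.solve(K,[xy[0],xy[1],1.]);o=T[:3,3]
    return o+d*(z-o[2])/d[2]
def proj(p,X):
    K=np.array(p["camera_matrix"]);T=np.array(p["T"])
    c=T[:3,:3].T@(np.array(X)-T[:3,3]);c=K@c;return c[:2]/c[2]
def save(p,n):
    cv2.imwrite("pics/"+n,cv2.cvtColor(p["pixels"],cv2.COLOR_RGB2BGR))
E
python3 - <<'E'
from h import *
o=bot.get_obs();print(o)
H=dict(case_a_mid=.0225,bank_module_top=.057,bolt_head=.11,boss_top=.067,scope=0,mug=0,tape=0,driver=0.01,spanner=0.005,tin=0)
H["case_b_mid"]=.0795
for c in("top","scene"):
    p=bot.read_camera(c);save(p,c+"0.png");print(c,np.round(p["T"],3).tolist())
    for n,z in H.items():
        print(n,[(np.round(d["xy"]).tolist(),round(d["score"],2),np.round(ray(p,d["xy"],z)[:2],3).tolist()) for d in bot.tip_of(n,p)[:4]])
E
```

```text
pics
{'t': 0.0, 'q': array([ 1.17387315,  0.47779932,  0.02235859,  1.55647912, -0.01151218,
        1.10931628, -0.08312017]), 'joint_vel': array([-6.88861379e-04,  2.88025943e-04, -1.78755684e-03,  8.89266467e-04,
       -6.53691890e-04, -7.87708957e-05, -7.74881559e-04]), 'joint_torque': array([-9.08480924e-04, -5.96445501e+01,  1.60772312e+00, -2.81192994e+01,
        1.24822560e-02,  9.51316586e-03, -5.59647518e-06]), 'eef_pos': array([ 0.19205788, -0.64646107,  0.23031494]), 'tool_rot': array([-9.14673669e-04,  9.89591835e-01,  1.43899695e-01, -2.02592611e-04]), 'contact_force': array([-0.56737413, -0.21342204,  0.14377591]), 'torque': array([-0.00224173,  0.00503042,  0.00796716]), 'grasp_force': 0.0, 'gripper_width': 1.0008596869878497}
top [[0.018, -0.984, 0.179, 0.272], [-1.0, -0.02, -0.007, 0.002], [0.01, -0.179, -0.984, 1.667], [0.0, 0.0, 0.0, 1.0]]
case_a_mid [([194.0, 203.0], 0.79, [0.538, 0.22])]
bank_module_top [([269.0, 201.0], 0.94, [0.544, -0.044])]
bolt_head [([325.0, 199.0], 0.55, [0.548, -0.231])]
boss_top [([327.0, 201.0], 0.62, [0.548, -0.242]), ([268.0, 201.0
[... 816 characters left out ...]
4])]
bank_module_top [([236.0, 200.0], 0.79, [0.535, -0.038]), ([381.0, 178.0], 0.65, [0.468, 0.358]), ([341.0, 261.0], 0.62, [0.709, 0.222])]
bolt_head [([157.0, 190.0], 0.72, [0.537, -0.234])]
boss_top [([161.0, 199.0], 0.78, [0.538, -0.234]), ([181.0, 293.0], 0.48, [0.79, -0.154])]
scope [([184.0, 291.0], 0.83, [0.764, -0.163])]
mug [([409.0, 233.0], 0.68, [0.606, 0.426])]
tape [([384.0, 181.0], 0.76, [0.439, 0.389]), ([235.0, 197.0], 0.54, [0.493, -0.044])]
driver [([337.0, 261.0], 0.56, [0.691, 0.222])]
spanner []
tin [([265.0, 285.0], 0.83, [0.75, 0.039])]
case_b_mid [([311.0, 153.0], 0.79, [0.398, 0.171]), ([191.0, 155.0], 0.67, [0.403, -0.165]), ([251.0, 162.0], 0.6, [0.428, 0.003])]
```

```bash
python3 - <<'E'
import cv2
a=cv2.imread("pics/top0.png");cv2.imwrite("pics/top0b.png",cv2.resize(a,(800,600),interpolation=cv2.INTER_CUBIC))
a=cv2.imread("pics/scene0.png");cv2.imwrite("pics/scene0b.png",cv2.resize(a,(800,600),interpolation=cv2.INTER_CUBIC))
E
```

```text
(no output)
```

View pics/top0b.png

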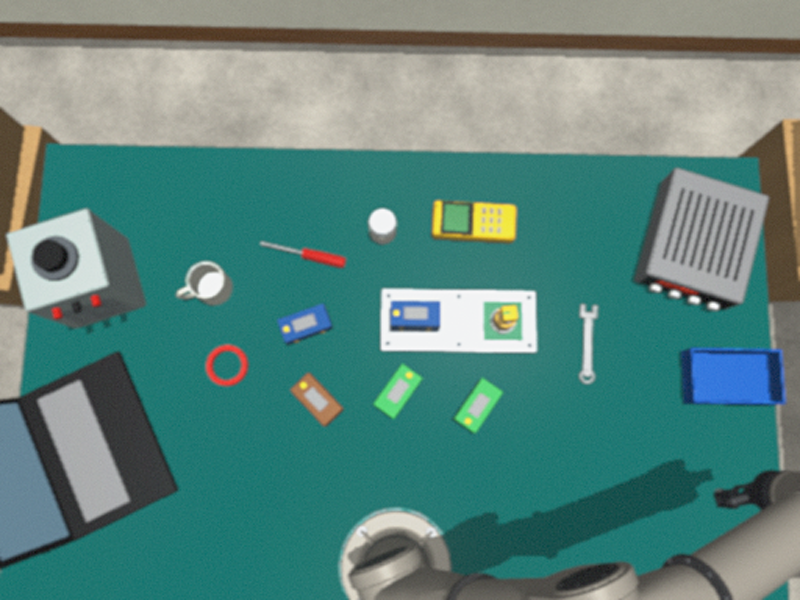

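View pics/scene0b.png

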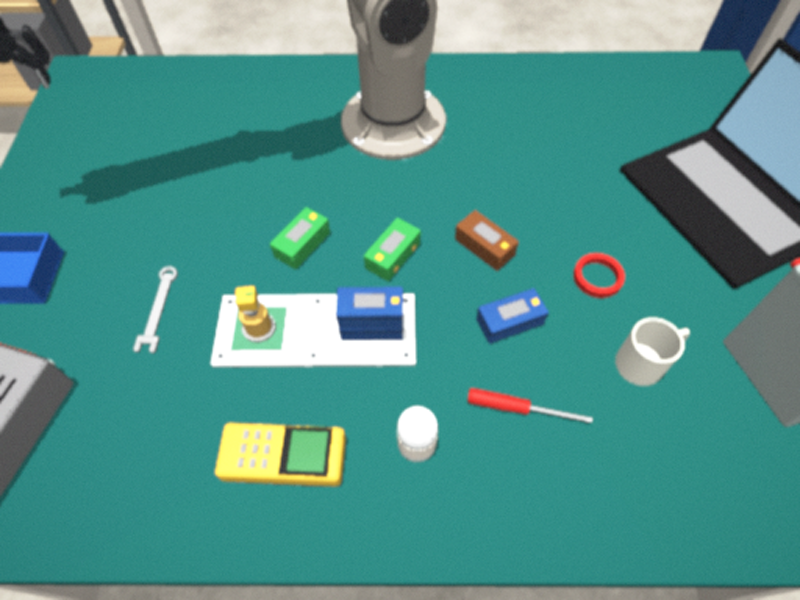

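The top view shows the loose blue case at about (195,207), the column at (265,201), the bolt at (325,200), and green and brown look-alikes nearer the robot. The scene view agrees. Next I'll refine the poses with a silhouette fit.

```bash
cat >> h.py <<'E'
from scipy.optimize import minimize
def wproj(p,X,Tw):   # fisheye wrist; Tw world_from_tool
    M=Tw@np.array(p["tool_from_camera"]);c=(np.atleast_2d(X)-M[:3,3])@M[:3,:3]
    K=np.array(p["camera_matrix"]);r=np.hypot(c[:,0],c[:,1]);th=np.arctan2(r,c[:,2])
    return np.c_[K[0,2]+K[0,0]*th*c[:,0]/r,K[1,2]+K[1,1]*th*c[:,1]/r]
def tooltf(o):
    T=np.eye(4);q=o["tool_rot"];T[:3,:3]=R.from_quat([q[1],q[2],q[3],q[0]]).as_matrix();T[:3,3]=o["eef_pos"];return T
def pts(p,X,Tw=None):
    return wproj(p,X,Tw) if Tw is not None else np.array([proj(p,x) for x in X])
def box(x,y,a,sx,sy,z0,z1,n=9):
    u=np.linspace(-1,1,n);e=np.r_[[(s,-1) for s in u],[(1,s) for s in u],[(s,1) for s in u],[(-1,s) for s in u]]*[sx/2,sy/2]
    c,s=np.cos(a),np.sin(a);e=e@np.array([[c,s],[-s,c]])+[x,y]
    return np.vstack([np.c_[e,np.full(len(e),z)] for z in(z0,z1)])
def hullmask(q,shape):
    m=np.zeros(shape,np.uint8)
    h=cv2.convexHull(q.astype(np.float32))
    cv2.fillPoly(m,[np.round(h*256).astype(np.int32)],255,cv2.LINE_AA,8);return m
def segmask(p,lo,hi,seed):
    hsv=cv2.cvtColor(p["pixels"],cv2.COLOR_RGB2HSV)
    m=cv2.inRange(hsv,lo,hi);m=cv2.morphologyEx(m,cv2.MORPH_CLOSE,np.ones((3,3)))
    n,l,s,c=cv2.connectedComponentsWithStats(m)
    i=min((k for k in range(1,n) if s[k,4]>60),key=lambda k:np.hypot(*(c[k]-seed)))
    ys,xs=np.nonzero(l==i);out=np.zeros(m.shape,np.uint8)
    cv2.fillConvexPoly(out,cv2.convexHull(np.c_[xs,ys].astype(np.int32)),255);return out
def fit(views,x0,sx,sy,z0,z1):  # views: (p,mask,Tw)
    def f(v):
        X=box(*v,sx,sy,z0,z1);t=0
        for p,m,Tw in views:
            g=cv2.GaussianBlur(hullmask(pts(p,X,Tw),m.shape),(5,5),0).astype(float);b=cv2.GaussianBlur(m,(5,5),0).astype(float)
            t+=((g-b)**2).sum()/(b**2).sum()
        return t
    s=np.array([x0]+[np.array(x0)+d for d in ([.02,0,0],[0,.02,0],[0,0,.15])])
    r=minimize(f,x0,method="Nelder-Mead",options=dict(initial_simplex=s,xatol=1e-5,fatol=1e-7));return r.x,r.fun
BLUE=((105,120,40),(125,255,255));WHITE=((0,0,190),(180,50,255))
E
python3 - <<'E'
from h import *
o=bot.get_obs();V=[bot.read_camera(c) for c in("top","scene")]
for n,x0,z0,z1,sx,sy in(("a",(.535,.217,.2),0,.045,.056,.11),("col",(.54,-.04,0),.012,.102,.056,.11)):
    ms=[segmask(p,*BLUE,proj(p,[x0[0],x0[1],(z0+z1)/2])) for p in V]
    for sel in([0],[1],[0,1]):
        print(n,sel,fit([(V[i],ms[i],None) for i in sel],x0,sx,sy,z0,z1),[int(m.sum()/255) for m in ms])
for i,p in enumerate(V):
    m=segmask(p,*WHITE,proj(p,[.54,-.13,.012]));print("base",i,m.sum()/255,fit([(p,m,None)],(.54,-.13,0),.14,.35,0,.012))
T=tooltf(o);print(T.round(3).tolist())
p=bot.read_camera("wrist");print(p["camera_matrix"],np.round(p["tool_from_camera"],3).tolist());save(p,"w0.png")
E
```

```text
a [0] (array([0.52441491, 0.21581496, 0.35034805]), np.float64(0.062278381408636146)) [528, 974]
a [1] (array([0.52147303, 0.21155745, 0.37857813]), np.float64(0.06948196612850883)) [528, 974]
a [0, 1] (array([0.52237297, 0.21488576, 0.38810016]), np.float64(0.16059934699564923)) [528, 974]
col [0] (array([ 0.54321964, -0.03165885, -0.04312441]), np.float64(0.21618431112140618)) [512, 1337]
col [1] (array([ 0.53591598, -0.03283466,  0.06882366]), np.float64(0.09041011793609981)) [512, 1337]
col [0, 1] (array([ 0.53980262, -0.0312245 ,  0.02594863]), np.float64(0.3338528671359029)) [512, 1337]
base 0 3953.0 (array([ 0.54373987, -0.13223916,  0.02261125]), np.float64(0.003298684419949987))
base 1 5975.0 (array([ 0.53740458, -0.13403405,  0.01236721]), np.float64(0.003166271557789838))
[[0.959, 0.285, 0.0, 0.192], [0.285, -0.959, -0.0, -0.647], [0.0, 0.0, -1.0, 0.231], [0.0, 0.0, 0.0, 1.0]]
[[297.31863964   0.         252.11219265]
 [  0.         297.31863964 191.5084034 ]
 [  0.           0.           1.        ]] [[-0.0, -0.957, -0.289, 0.074], [1.0, -0.0, -0.0, 0.001], [0.0, -0.289, 0.957, -0.142], [0.0, 0.0, 0.0, 1.0]]
```

>>> jog_arm:
  motion:
    - [0,0,-0.1,50,-31,-5,85]
    - [0,0,-0.2,100,-62,-10,85]
    - [0,0,-0.3,150,-92,-15,85]
    - [0,0,-0.4,200,-123,-20,85]
    - [0,0,-0.5,250,-153,-25,85]
    - [0,0,-0.6,300,-184,-30,85]
    - [0,0,-0.7,350,-214,-35,85]
    - [0,0,-0.8,400,-245,-40,85]
    - [0,0,-0.9,459,-281,-40,85]
    - [0,0,-0.9,459,-281,-40,85]

```text
t: 2.6
eef_pos: [0.5556, -0.2411, 0.2716]
tool_rot: [-0.0, 0.826, 0.564, 0.002]
contact_force: [-0.2, -0.7, 0.0]
gripper_width: 0.996
grasp_force: 0.0
```

```bash
cat >> h.py <<'E'
def togo(o,xyz,yaw): # tool x yaw target -> tool-frame shift mm and rot vec
    T=tooltf(o);x=np.array([np.cos(yaw),np.sin(yaw),0]);z=np.array([0,0,-1.]);M=np.c_[x,np.cross(z,x),z]
    return R.from_matrix(T[:3,:3].T@M).as_rotvec().round(3).tolist(),(1000*T[:3,:3].T@(np.array(xyz)-T[:3,3])).round(1).tolist()
E
python3 - <<'E'
from h import *
o=bot.get_obs();print(o["t"],o["eef_pos"],o["q"]);print(togo(o,[.523,.214,.22],1.93))
E
```

```text
2.6 [ 0.5555507  -0.24113875  0.27158725] [ 0.58288539  0.35254496 -0.35520656  1.66306856  0.12871905  1.14801995
 -0.1775393 ]
([0.002, -0.003, -0.732], [411.9, -196.0, 52.7])
```

>>> jog_arm:
  motion:
    - [0,0,-0.1,51,-24,6,85]
    - [0,0,-0.2,103,-49,12,85]
    - [0,0,-0.3,154,-73,18,85]
    - [0,0,-0.4,206,-98,25,85]
    - [0,0,-0.5,257,-122,31,85]
    - [0,0,-0.6,309,-147,37,85]
    - [0,0,-0.7,360,-171,43,85]
    - [0,0,-0.73,412,-196,50,85]
    - [0,0,-0.73,412,-196,52,85]
    - [0,0,-0.73,412,-196,52,85]

```text
t: 3.85
eef_pos: [0.5242, 0.207, 0.2189]
tool_rot: [0.0, 0.575, 0.818, -0.001]
contact_force: [-0.2, -0.9, -0.2]
gripper_width: 0.992
grasp_force: 0.0
```

```bash
cat > look.py <<'E'
from h import *
import sys
n,x,y,a,sx,sy,z0,z1=sys.argv[1],*map(float,sys.argv[2:9])
o=bot.get_obs();p=bot.read_camera("wrist");Tw=tooltf(o)
pred=wproj(p,[[x,y,(z0+z1)/2]],Tw)[0]
print(o["t"],o["eef_pos"],o["q"].round(2),"pred",pred)
for th in("case_a_mid","bolt_head"): print(th,[(np.round(d["xy"]).tolist(),round(d["score"],2)) for d in bot.tip_of(th,p)[:3]])
m=segmask(p,*BLUE,pred);v,f=fit([(p,m,Tw)],(x,y,a),sx,sy,z0,z1);print("fit",v.round(4).tolist(),f)
im=p["pixels"].copy()
c,_=cv2.findContours(m,0,1);cv2.drawContours(im,c,-1,(255,0,0),1)
for q in wproj(p,box(*v,sx,sy,z0,z1),Tw): cv2.circle(im,(int(q[0]),int(q[1])),1,(255,255,0),-1)
cv2.imwrite("pics/"+n,im[:,:,::-1])
E
python3 look.py w1.png .523 .214 .36 .056 .11 0 .045
```

```text
3.85 [0.52415826 0.20695546 0.21891839] [ 0.04  0.38 -0.66  1.8   0.27  1.05 -0.38] pred [253.29210054 161.18135947]
case_a_mid [([253.0, 161.0], 0.72)]
bolt_head []
fit [0.5216, 0.2132, 0.3757] 0.018310813661815136
```

View pics/w1.png

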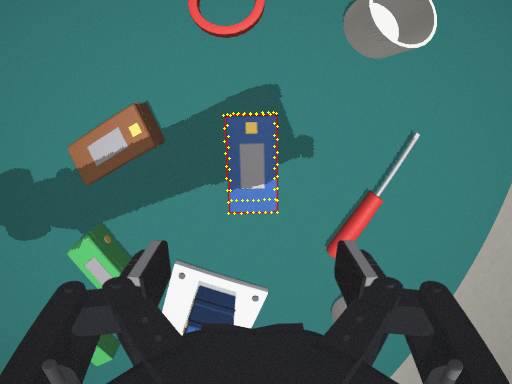

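The wrist view shows the loose case outlined cleanly at (252,162), and the fit agrees with the network. First I'll move to a point above it.

>>> jog_arm:
  motion:
    - [0,0,-0.02,0,0,40,85]
    - [0,0,-0.02,0,0,90,85]
    - [0,0,-0.02,0,0,120,85]
    - [0,0,-0.02,0,0,120,85]
    - [0,0,-0.02,0,0,120,85]

```text
t: 4.62
eef_pos: [0.525, 0.2082, 0.1007]
tool_rot: [0.001, 0.566, 0.824, 0.001]
contact_force: [-0.3, 0.2, -0.4]
gripper_width: 0.999
grasp_force: 0.0
```

```bash
python3 - <<'E'
from h import *
o=bot.get_obs();print(o["t"],o["eef_pos"],o["joint_vel"].round(3));print(togo(o,[.5216,.2132,.013],.3757+np.pi/2))
E
python3 look.py w2.png .5216 .2132 .3757 .056 .11 0 .045
```

```text
4.625 [0.52503399 0.20818103 0.10068001] [-0.002 -0.014 -0.008 -0.009  0.002 -0.002 -0.004]
([0.002, 0.0, -0.009], [5.9, -1.6, 87.7])
4.625 [0.52503399 0.20818103 0.10068001] [-0.02  0.53 -0.6   1.9   0.4   0.83 -0.47] pred [249.89508787 191.74805408]
case_a_mid [([250.0, 194.0], 0.66)]
bolt_head []
fit [0.522, 0.2123, 0.3718] 0.022163761254009446
```

>>> jog_arm:
  motion:
    - [0,0,-0.006,5,-1.2,0,85]
    - [0,0,-0.006,5,-1.2,25,85]
    - [0,0,-0.006,5,-1.2,55,85]
    - [0,0,-0.006,5,-1.2,80,85]
    - [0,0,-0.006,5,-1.2,88,85]
    - [0,0,-0.006,5,-1.2,88,85]

```text
t: 5.52
eef_pos: [0.521, 0.213, 0.0115]
tool_rot: [-0.0, 0.563, 0.826, 0.0]
contact_force: [-0.0, 0.9, 0.2]
gripper_width: 0.995
grasp_force: 0.0
```

>>> jog_arm:
  motion:
    - [0,0,0,0,0,0,50]
    - [0,0,0,0,0,0,40]
    - [0,0,0,0,0,0,40]
    - [0,0,0,0,0,0,40]
    - [0,0,0,0,0,0,40]
    - [0,0,0,0,0,0,40]
  grip_force: 50

```text
t: 6.28
eef_pos: [0.5217, 0.213, 0.0125]
tool_rot: [0.001, 0.563, 0.826, 0.001]
contact_force: [-0.5, -0.7, 5.9]
gripper_width: 0.648
grasp_force: 54.4
```

>>> jog_arm:
  motion:
    - [0,0,0,0,0,-20,40]
    - [0,0,0,0,0,-60,40]
    - [0,0,0,0,0,-110,40]
    - [0,0,0,0,0,-160,40]
    - [0,0,0,0,0,-210,40]
    - [0,0,0,0,0,-225,40]
    - [0,0,0,0,0,-225,40]

```text
t: 7.15
eef_pos: [0.5209, 0.2124, 0.2367]
tool_rot: [0.0, 0.563, 0.826, 0.0]
contact_force: [0.4, 0.2, -5.9]
gripper_width: 0.647
grasp_force: 55.2
```

```bash
python3 - <<'E'
from h import *
o=bot.get_obs();print(o["t"],o["eef_pos"],o["grasp_force"],o["contact_force"]);print(togo(o,[.54,-.16,.235],1.585))
E
```

```text
7.15 [0.52090096 0.21238049 0.23668447] 55.150081515312195 [ 0.35620072  0.24697988 -5.9406003 ]
([0.001, 0.0, 0.36], [-353.6, -118.2, 1.8])
```

>>> jog_arm:
  motion:
    - [0,0,0.04,-35,-12,0,40]
    - [0,0,0.08,-80,-27,0,40]
    - [0,0,0.13,-125,-42,0,40]
    - [0,0,0.18,-170,-57,0,40]
    - [0,0,0.23,-215,-72,0,40]
    - [0,0,0.27,-260,-87,0,40]
    - [0,0,0.31,-300,-100,0,40]
    - [0,0,0.34,-335,-112,0,40]
    - [0,0,0.36,-354,-118,0,40]
    - [0,0,0.36,-354,-118,0,40]

```text
t: 8.4
eef_pos: [0.5395, -0.161, 0.2346]
tool_rot: [-0.001, 0.703, 0.711, -0.001]
contact_force: [0.6, 0.4, -4.3]
gripper_width: 0.651
grasp_force: 54.9
```

>>> jog_arm:
  motion:
    - [0,0,0,0,0,0,40]
    - [0,0,0,0,0,0,40]

```text
t: 8.65
eef_pos: [0.5406, -0.1581, 0.2362]
tool_rot: [-0.0, 0.701, 0.713, 0.0]
contact_force: [-0.7, 0.7, -4.0]
gripper_width: 0.648
grasp_force: 54.9
```

```bash
python3 look.py w3.png .541 -.032 .015 .056 .11 .012 .102
```

```text
8.65 [ 0.54061802 -0.15810924  0.23623146] [ 0.56  0.33 -0.47  1.8   0.17  1.06  0.04] pred [254.09881379  55.7308062 ]
case_a_mid [([251.0, 256.0], 0.78)]
bolt_head []
fit [0.5388, -0.0317, 0.0019] 0.011690853474063878
```

View pics/w3.png

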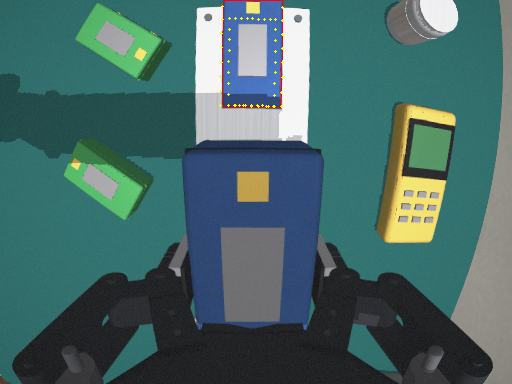

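The wrist view shows the column at (252,55), with its outline matched, and the held case square between the fingers at (251,256). I'll check the in-hand offset against the case's visible edges.

```bash
python3 - <<'E'
from h import *
o=bot.get_obs();p=bot.read_camera("wrist");Tw=tooltf(o);e=o["eef_pos"];yaw=np.arctan2(Tw[1,0],Tw[0,0])
print(e,yaw)
z0=e[2]-.0125
m=segmask(p,*BLUE,[251,240]);m[300:]=0
ys,xs=np.nonzero(m);print(xs.min(),xs.max(),ys.min(),[(r,np.nonzero(m[r])[0][[0,-1]].tolist()) for r in(160,200,240,280)])
for dx in(-.005,0,.005):
    ct=e[:2]+dx*Tw[:2,0]
    B=pts(p,box(*ct,yaw-np.pi/2,.056,.11,z0,z0+.045),Tw);mm=hullmask(B,m.shape)>127;mm[300:]=0
    ys,xs=np.nonzero(mm);print(dx,xs.min(),xs.max(),ys.min(),[(r,np.nonzero(mm[r])[0][[0,-1]].tolist()) for r in(160,200,240,280)])
print(togo(o,[.539,-.032,.1145],.008+np.pi/2))
E
```

```text
[ 0.54061393 -0.15907039  0.23641305] 1.5863341964640245
183 323 141 [(160, [183, 323]), (200, [184, 320]), (240, [187, 317]), (280, [191, 313])]
-0.005 178 324 148 [(160, [184, 318]), (200, [180, 321]), (240, [184, 318]), (280, [188, 314])]
0 177 324 138 [(160, [178, 324]), (200, [180, 321]), (240, [184, 318]), (280, [188, 314])]
0.005 176 325 129 [(160, [178, 324]), (200, [180, 321]), (240, [184, 318]), (280, [188, 314])]
([0.0, -0.0, 0.008], [127.1, 0.3, 121.9])
```

>>> jog_arm:
  motion:
    - [0,0,0.008,25,0,0,40]
    - [0,0,0.008,60,0,10,40]
    - [0,0,0.008,95,0,30,40]
    - [0,0,0.008,120,0,60,40]
    - [0,0,0.008,128,0,95,40]
    - [0,0,0.008,128,0,107,40]
    - [0,0,0.008,128,0,107,40]
    - [0,0,0.008,128,0,107,40]
    - [0,0,0.008,128,0,107,40]

```text
t: 9.98
eef_pos: [0.5396, -0.0326, 0.1305]
tool_rot: [0.001, 0.705, 0.709, 0.001]
contact_force: [0.7, 0.7, -4.2]
gripper_width: 0.648
grasp_force: 54.9
```

```bash
python3 - <<'E'
from h import *
o=bot.get_obs()
print(o["eef_pos"],o["contact_force"],togo(o,[.539,-.0305,.1145],.008+np.pi/2))
E
```

```text
[ 0.53962942 -0.03258044  0.13054072] [ 0.69235765  0.68179455 -4.18674848] ([0.002, 0.0, -0.003], [2.1, -0.7, 16.0])
```

Lowering until it touches.

>>> jog_arm:
  motion:
    - [0,0,-0.003,1,-0.5,5,40]
    - [0,0,-0.003,2,-0.5,10,40]
    - [0,0,-0.003,2,-0.5,13,40]
    - [0,0,-0.003,2,-0.5,15,40]
    - [0,0,-0.003,2,-0.5,15,40]
    - [0,0,-0.003,2,-0.5,15,40]

```text
t: 10.72
eef_pos: [0.5382, -0.03, 0.1146]
tool_rot: [0.0, 0.704, 0.71, -0.0]
contact_force: [-2.4, 0.2, 1.5]
gripper_width: 0.649
grasp_force: 55.7
```

>>> jog_arm:
  motion:
    - [0,0,0,0,0,0,65]
    - [0,0,0,0,0,0,85]
    - [0,0,0,0,0,0,85]
    - [0,0,0,0,0,0,85]
    - [0,0,0,0,0,0,85]
    - [0,0,0,0,0,-10,85]
    - [0,0,0,0,0,-40,85]
    - [0,0,0,0,0,-90,85]
    - [0,0,0,0,0,-130,85]
    - [0,0,0,0,0,-130,85]

```text
t: 11.98
eef_pos: [0.5404, -0.0297, 0.2485]
tool_rot: [0.003, 0.704, 0.71, 0.002]
contact_force: [-0.4, -0.1, -0.9]
gripper_width: 0.989
grasp_force: 0.0
```

```bash
python3 - <<'E'
from h import *
o=bot.get_obs()
print(o["eef_pos"],o["q"].round(2),togo(o,[.541,-.17,.26],.01+np.pi/2))
E
```

```text
[ 0.54044401 -0.02967226  0.24848313] [ 0.39  0.28 -0.54  1.83  0.17  1.06 -0.2 ] ([0.007, 0.001, -0.001], [-140.3, -0.6, -11.4])
```

>>> jog_arm:
  motion:
    - [-0.007,0,0,-40,0,-3,85]
    - [-0.007,0,0,-90,0,-6,85]
    - [-0.007,0,0,-130,0,-10,85]
    - [-0.007,0,0,-150,0,-12,85]
    - [-0.007,0,0,-150,0,-12,85]
    - [-0.007,0,0,-150,0,-12,85]

```text
t: 12.72
eef_pos: [0.5397, -0.1777, 0.256]
tool_rot: [0.002, 0.703, 0.711, 0.003]
contact_force: [0.6, 0.4, 0.3]
gripper_width: 0.994
grasp_force: 0.0
```

```bash
python3 look.py w4.png .539 -.032 .005 .056 .11 .012 .147
```

```text
12.725 [ 0.53969126 -0.17767854  0.25604612] [ 0.59  0.31 -0.47  1.77  0.15  1.09  0.08] pred [251.54048273  37.86614631]
case_a_mid [([252.0, 26.0], 0.96)]
bolt_head [([248.0, 229.0], 0.8)]
fit [0.5386, -0.0304, 0.0095] 0.018718137430782045
```

View pics/w4.png

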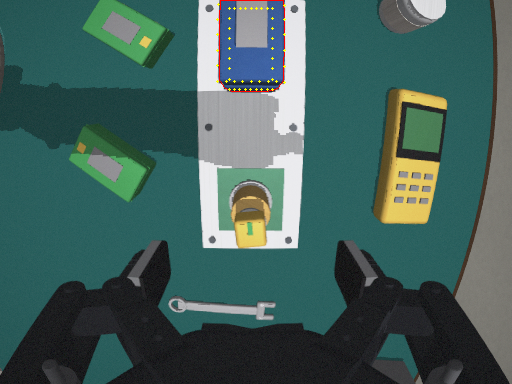

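The column looks concentric (fit .5386, -.0304, yaw .01). The bolt head is at (250,232). I'll zoom in on it to get its yaw.

```bash
python3 - <<'E'
from h import *
o=bot.get_obs();p=bot.read_camera("wrist");Tw=tooltf(o)
hsv=cv2.cvtColor(p["pixels"],cv2.COLOR_RGB2HSV)
for r in range(176,256,6): print(r,hsv[r,250].tolist(),hsv[r,240].tolist(),hsv[r,262].tolist())
def inv(xy,z):
    M=Tw@np.array(p["tool_from_camera"]);K=np.array(p["camera_matrix"]);d=(np.array(xy)-[K[0,2],K[1,2]])/K[0,0];th=np.hypot(*d)
    v=M[:3,:3]@np.array([np.sin(th)*d[0]/th,np.sin(th)*d[1]/th,np.cos(th)]);return M[:3,3]+v*(z-M[2,3])/v[2]
print("head",[inv(d["xy"],.109).round(4) for d in bot.tip_of("bolt_head",p)],"boss",[(inv(d["xy"],.067).round(4),d["score"]) for d in bot.tip_of("boss_top",p)])
print("pred",wproj(p,[[.541,-.232,.109],[.541,-.232,.067]],Tw))
im=p["pixels"][160:256,186:314,::-1];cv2.imwrite("pics/c5.png",cv2.resize(im,(768,576),interpolation=cv2.INTER_CUBIC))
E
```

```text
176 [74, 90, 161] [75, 93, 159] [75, 93, 161]
182 [130, 6, 123] [79, 43, 83] [74, 93, 129]
188 [20, 125, 96] [20, 72, 96] [18, 11, 111]
194 [20, 126, 99] [20, 126, 91] [19, 124, 99]
200 [19, 127, 142] [19, 130, 137] [21, 128, 227]
206 [19, 128, 136] [20, 128, 138] [19, 126, 144]
212 [22, 148, 107] [22, 146, 108] [22, 152, 106]
218 [21, 152, 116] [22, 160, 110] [21, 152, 143]
224 [67, 126, 184] [26, 142, 232] [24, 144, 229]
230 [67, 124, 183] [25, 142, 231] [25, 142, 231]
236 [25, 143, 232] [25, 145, 232] [25, 143, 232]
242 [24, 146, 231] [24, 147, 231] [25, 142, 233]
248 [92, 49, 145] [76, 51, 125] [92, 24, 158]
254 [88, 146, 101] [88, 145, 97] [89, 154, 96]
head [array([ 0.539 , -0.2326,  0.109 ]), array([ 0.5385, -0.2153,  0.109 ])] boss [(array([ 0.5399, -0.2311,  0.067 ]), 0.59)]
pred [[251.36805398 227.08212703]
 [251.23074417 213.00464604]]
```

View pics/c5.png

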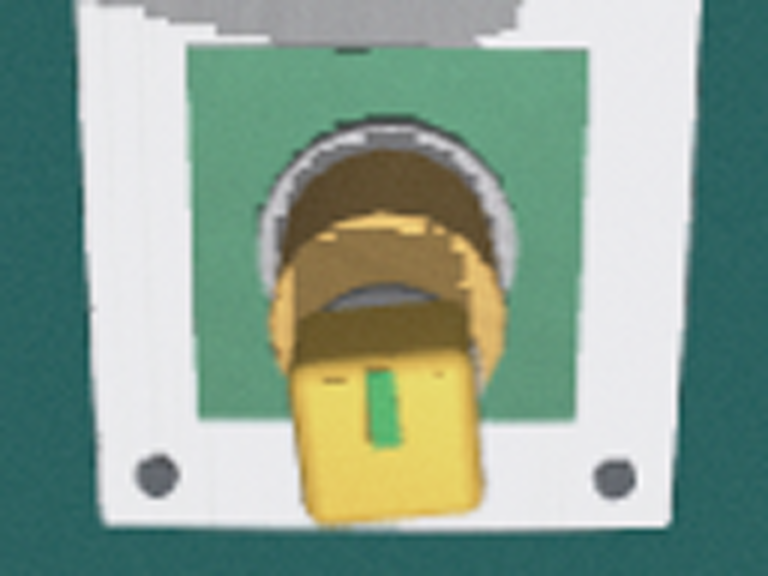

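The crop shows the square head at (250,233) in the full image, turned about 6° from the tool axes, with a green mark on top. I'll fit its top face.

```bash
cat > bolt.py <<'E'
from h import *
import sys
def head(zt=.124):
    o=bot.get_obs();p=bot.read_camera("wrist");Tw=tooltf(o)
    hsv=cv2.cvtColor(p["pixels"],cv2.COLOR_RGB2HSV)
    m=cv2.inRange(hsv,(23,100,190),(32,255,255));m=cv2.morphologyEx(m,cv2.MORPH_OPEN,np.ones((3,3)))
    n,l,s,c=cv2.connectedComponentsWithStats(m);s0=wproj(p,[[.54,-.232,zt]],Tw)[0]
    i=min((k for k in range(1,n) if s[k,4]>150),key=lambda k:np.hypot(*(c[k]-s0)))
    ys,xs=np.nonzero(l==i);mm=np.zeros(m.shape,np.uint8);cv2.fillConvexPoly(mm,cv2.convexHull(np.c_[xs,ys].astype(np.int32)),255)
    yaw=np.arctan2(Tw[1,0],Tw[0,0])
    for z in(zt-.001,zt):
      best=min((fit([(p,mm,Tw)],(.54,-.232,a),.032,.032,z,z) for a in(-.5,-.1,.3,.7)),key=lambda r:r[1]);print(z,best[0].round(4).tolist(),best[1].round(4),"tool yaw",yaw.round(3),s[i,4])
    return o,best[0]
if __name__=="__main__":
    o,v=head(float(sys.argv[1]) if len(sys.argv)>1 else .124);print(o["t"],o["eef_pos"])
E
python3 bolt.py
```

```text
0.123 [0.5405, -0.2339, 0.0113] 0.3386 tool yaw 1.581 534
0.124 [0.5403, -0.2336, 0.0009] 0.3434 tool yaw 1.581 534
13.025 [ 0.53968629 -0.17914304  0.256348  ]
```

```bash
sed -i 's/(23,100,190),(32,255,255)/(22,110,175),(72,255,255)/' bolt.py; python3 bolt.py; sed -i 's/return o,best/cv2.imwrite("pics\/m.png",cv2.resize(mm[160:256,186:314],(384,288)));return o,best/' bolt.py; python3 bolt.py .122
```

```text
0.123 [0.5401, -0.2333, 0.175] 0.1871 tool yaw 1.581 641
0.124 [0.5402, -0.2328, 0.0037] 0.1952 tool yaw 1.581 641
13.075 [ 0.5396379  -0.17941108  0.25632788]
0.121 [0.54, -0.234, 0.0706] 0.1645 tool yaw 1.58 656
0.122 [0.5403, -0.2335, 0.1433] 0.1717 tool yaw 1.58 656
13.125 [ 0.53959914 -0.17962849  0.25632991]
```

View pics/m.png

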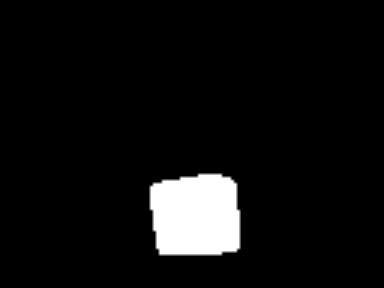

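```bash
for s in .028 .030; do sed "s/,\.032,\.032,z,z/,$s,$s,z,z/" bolt.py > b2.py; python3 b2.py .124; done; python3 - <<'E'
from h import *
o=bot.get_obs();print(togo(o,[.5402,-.232,.17],.1+np.pi/2),o["q"].round(2))
E
```

```text
0.123 [0.5399, -0.2332, 0.1186] 0.0108 tool yaw 1.58 657
0.124 [0.5398, -0.2326, 0.1172] 0.0115 tool yaw 1.58 657
13.175 [ 0.53957236 -0.17980888  0.25633465]
0.123 [0.5399, -0.233, 0.1119] 0.0679 tool yaw 1.58 661
0.124 [0.5401, -0.2324, 0.1143] 0.0709 tool yaw 1.58 661
13.225 [ 0.53954776 -0.17987138  0.25630797]
([0.007, 0.0, -0.091], [-52.0, -0.4, 86.3]) [ 0.59  0.31 -0.46  1.77  0.15  1.09  0.08]
```

>>> jog_arm:
  motion:
    - [-0.007,0,-0.1,-30,0,0,85]
    - [-0.007,0,-0.1,-52,0,30,85]
    - [-0.007,0,-0.1,-52,0,80,85]
    - [-0.007,0,-0.1,-52,0,86,85]
    - [-0.007,0,-0.1,-52,0,86,85]
    - [-0.007,0,-0.1,-52,0,86,85]

```text
t: 14.02
eef_pos: [0.5421, -0.232, 0.1725]
tool_rot: [0.007, 0.667, 0.745, 0.006]
contact_force: [-0.1, -0.2, -0.0]
gripper_width: 0.994
grasp_force: 0.0
```

```bash
sed -i "s/,\.032,\.032,z,z/,.028,.028,z,z/" bolt.py; python3 bolt.py; python3 - <<'E'
from h import *
o=bot.get_obs();print(togo(o,[.540,-.2325,.088],.116+np.pi/2),o["q"].round(2),o["contact_force"].round(1))
E
```

```text
0.123 [0.5867, -0.4853, 0.85] 1.0 tool yaw 1.68 2759
0.124 [0.6844, -0.4498, -0.0833] 1.0 tool yaw 1.68 2759
14.025 [ 0.542088   -0.23195339  0.17246164]
([0.017, 0.003, -0.007], [-0.0, -3.4, 84.3]) [ 0.64  0.43 -0.44  1.81  0.22  0.93  0.22] [-0.2  0.1 -0.6]
```

>>> jog_arm:
  motion:
    - [0.016,0,-0.006,0,-2,0,85]
    - [0.016,0,-0.006,0,-2,30,85]
    - [0.016,0,-0.006,0,-2,60,85]
    - [0.016,0,-0.006,0,-2,80,85]
    - [0.016,0,-0.006,0,-2,84,85]
    - [0.016,0,-0.006,0,-2,84,85]

```text
t: 14.82
eef_pos: [0.5403, -0.2322, 0.0868]
tool_rot: [0.0, 0.665, 0.747, -0.001]
contact_force: [-0.5, -1.1, 0.2]
gripper_width: 0.991
grasp_force: 0.0
```

```bash
python3 - <<'E'
from h import *
o=bot.get_obs();print(togo(o,[.540,-.2325,.088],.116+np.pi/2),o["q"].round(2),o["contact_force"].round(1))
E
```

```text
([-0.001, 0.001, -0.001], [-0.2, -0.3, -1.2]) [ 0.61  0.54 -0.4   1.86  0.29  0.8   0.17] [-0.5 -1.1  0.2]
```

>>> jog_arm:
  motion:
    - [0,0,0,0,0,0,60]
    - [0,0,0,0,0,0,30]
    - [0,0,0,0,0,0,20]
    - [0,0,0,0,0,0,20]
    - [0,0,0,0,0,0,20]
    - [0,0,0,0,0,0,20]
    - [0,0,0,0,0,0,20]
    - [0,0,0,0,0,0,20]
  grip_force: 25

```text
t: 15.82
eef_pos: [0.5397, -0.2324, 0.0867]
tool_rot: [-0.0, 0.665, 0.746, -0.001]
contact_force: [-3.0, -0.8, 7.0]
gripper_width: 0.371
grasp_force: 30.6
```

```bash
python3 - <<'E'
from h import *
o=bot.get_obs();print(o["eef_pos"],o["q"].round(2),o["contact_force"].round(1),o["torque"].round(2),o["gripper_width"]*85.4)
E
```

```text
[ 0.53969958 -0.23236974  0.08672946] [ 0.61  0.54 -0.4   1.86  0.29  0.8   0.17] [-3.  -0.8  7. ] [ 0.05  0.47 -0.  ] 31.69591381050163
```

>>> jog_arm:
  motion:
    - [0,0,-0.1,0,0,0.5,20]
    - [0,0,-0.2,0,0,1,20]
    - [0,0,-0.3,0,0,1,20]
    - [0,0,-0.4,0,0,1,20]
    - [0,0,-0.4,0,0,1,20]

```text
t: 16.45
eef_pos: [0.5399, -0.2324, 0.0867]
tool_rot: [-0.0, 0.503, 0.864, -0.001]
contact_force: [-5.4, 1.6, 15.3]
gripper_width: 0.371
grasp_force: 31.7
```

>>> jog_arm:
  motion:
    - [0,0,-0.08,0,0,0,20]
    - [0,0,-0.16,0,0,0,20]
    - [0,0,-0.24,0,0,0,20]
    - [0,0,-0.24,0,0,0,20]

```text
t: 16.95
eef_pos: [0.5399, -0.2323, 0.0867]
tool_rot: [-0.0, 0.396, 0.918, -0.001]
contact_force: [-4.9, 1.5, 14.1]
gripper_width: 0.374
grasp_force: 31.7
```

>>> jog_arm:
  motion:
    - [0,0,-0.08,0,0,0,20]
    - [0,0,-0.16,0,0,0,20]
    - [0,0,-0.24,0,0,0,20]
    - [0,0,-0.24,0,0,0,20]

```text
t: 17.45
eef_pos: [0.5397, -0.2321, 0.0861]
tool_rot: [-0.001, 0.283, 0.959, -0.001]
contact_force: [-3.6, 1.6, 8.5]
gripper_width: 0.374
grasp_force: 31.0
```

>>> jog_arm:
  motion:
    - [0,0,-0.08,0,0,0,20]
    - [0,0,-0.16,0,0,0,20]
    - [0,0,-0.24,0,0,0,20]
    - [0,0,-0.24,0,0,0,20]

```text
t: 17.95
eef_pos: [0.5395, -0.2324, 0.0848]
tool_rot: [-0.001, 0.168, 0.986, -0.001]
contact_force: [0.7, -0.4, -2.6]
gripper_width: 0.374
grasp_force: 29.6
```

The upward force fell from 14 N to -2.6 N, which is the bolt's own weight, so it has lost its ridge. I'll follow it down.

>>> jog_arm:
  motion:
    - [0,0,0,0,0,1.5,20]
    - [0,0,0,0,0,3,20]
    - [0,0,0,0,0,3,20]
    - [0,0,0,0,0,3,20]

```text
t: 18.45
eef_pos: [0.5396, -0.2324, 0.0822]
tool_rot: [-0.001, 0.167, 0.986, -0.001]
contact_force: [-1.2, -1.3, -1.8]
gripper_width: 0.37
grasp_force: 29.6
```

>>> jog_arm:
  motion:
    - [0,0,0,0,0,1,20]
    - [0,0,0,0,0,2,20]
    - [0,0,0,0,0,2,20]

```text
t: 18.82
eef_pos: [0.5398, -0.2324, 0.0817]
tool_rot: [-0.001, 0.167, 0.986, -0.001]
contact_force: [-6.6, -0.9, 12.0]
gripper_width: 0.368
grasp_force: 31.4
```

>>> jog_arm:
  motion:
    - [0,0,0,0,0,-1,50]
    - [0,0,0,0,0,-1,85]
    - [0,0,0,0,0,-1,85]
    - [0,0,0,0,0,-1,85]
    - [0,0,0,0,0,-1,85]

```text
t: 19.45
eef_pos: [0.5398, -0.2322, 0.0812]
tool_rot: [-0.001, 0.167, 0.986, -0.001]
contact_force: [0.0, 0.7, 0.4]
gripper_width: 0.994
grasp_force: 0.0
```

```bash
python3 - <<'E'
from h import *
o=bot.get_obs();print(o["eef_pos"],o["q"].round(2),o["contact_force"].round(1));T=tooltf(o);print(np.arctan2(T[1,0],T[0,0]))
p=bot.read_camera("scene");c=proj(p,[.54,-.14,.08]).astype(int)
im=p["pixels"][c[1]-75:c[1]+75,c[0]-100:c[0]+100,::-1];cv2.imwrite("pics/s6.png",cv2.resize(im,(800,600),interpolation=cv2.INTER_CUBIC))
E
```

```text
[ 0.53980262 -0.23216889  0.08119279] [ 0.8   0.61 -0.66  1.85  0.49  0.85  1.12] [0.  0.7 0.4]
2.8057695909219444
```

View pics/s6.png

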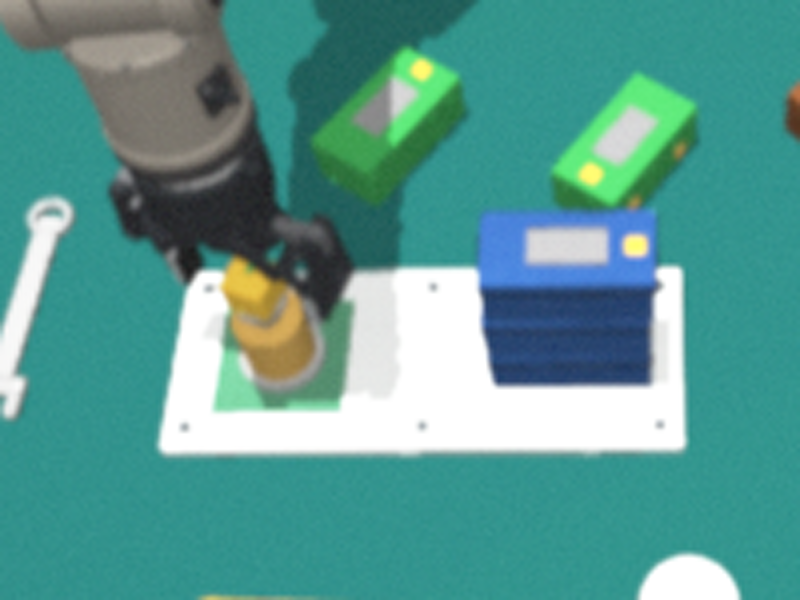

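The head has clearly sunk and the column is square. Now I'll regrip and turn forward.

>>> jog_arm:
  motion:
    - [0,0,0,0,0,0,60]
    - [0,0,0,0,0,0,30]
    - [0,0,0,0,0,0,20]
    - [0,0,0,0,0,0,20]
    - [0,0,0,0,0,0,20]
    - [0,0,0,0,0,0,20]
    - [0,0,0,0,0,0,20]
  grip_force: 40

```text
t: 20.38
eef_pos: [0.5398, -0.2324, 0.0814]
tool_rot: [-0.001, 0.167, 0.986, -0.001]
contact_force: [-0.3, -1.1, 2.1]
gripper_width: 0.367
grasp_force: 43.5
```

>>> jog_arm:
  motion:
    - [0,0,0.15,0,0,0.1,20]
    - [0,0,0.3,0,0,0.3,20]
    - [0,0,0.45,0,0,0.4,20]
    - [0,0,0.6,0,0,0.6,20]
    - [0,0,0.75,0,0,0.7,20]
    - [0,0,0.9,0,0,0.9,20]
    - [0,0,1.05,0,0,1.0,20]
    - [0,0,1.2,0,0,1.1,20]
    - [0,0,1.3,0,0,1.3,20]
    - [0,0,1.3,0,0,1.3,20]

```text
t: 21.62
eef_pos: [0.5396, -0.2326, 0.0801]
tool_rot: [0.0, 0.73, 0.684, -0.002]
contact_force: [-1.5, -1.9, 4.3]
gripper_width: 0.37
grasp_force: 43.6
```

>>> jog_arm:
  motion:
    - [0,0,0.15,0,0,0.1,20]
    - [0,0,0.3,0,0,0.3,20]
    - [0,0,0.45,0,0,0.4,20]
    - [0,0,0.6,0,0,0.6,20]
    - [0,0,0.75,0,0,0.7,20]
    - [0,0,0.9,0,0,0.9,20]
    - [0,0,1.05,0,0,1.0,20]
    - [0,0,1.2,0,0,1.1,20]
    - [0,0,1.3,0,0,1.3,20]
    - [0,0,1.3,0,0,1.3,20]

```text
t: 22.88
eef_pos: [0.5395, -0.2325, 0.0787]
tool_rot: [0.001, 0.995, 0.104, -0.001]
contact_force: [-3.5, -1.3, 4.2]
gripper_width: 0.368
grasp_force: 43.8
```

```bash
python3 - <<'E'
from h import *
o=bot.get_obs();print(o["eef_pos"],o["q"].round(2),o["contact_force"].round(1),o["gripper_width"]);T=tooltf(o);print(np.arctan2(T[1,0],T[0,0]))
E
```

```text
[ 0.5394553  -0.23249655  0.07873654] [ 0.32  0.52 -0.03  1.89  0.03  0.74 -1.09] [-3.5 -1.3  4.2] 0.36767680296713706
0.2082233911235715
```

>>> jog_arm:
  motion:
    - [0,0,0.15,0,0,0.1,20]
    - [0,0,0.3,0,0,0.3,20]
    - [0,0,0.45,0,0,0.4,20]
    - [0,0,0.6,0,0,0.6,20]
    - [0,0,0.75,0,0,0.7,20]
    - [0,0,0.9,0,0,0.9,20]
    - [0,0,1.05,0,0,1.0,20]
    - [0,0,1.2,0,0,1.2,20]
    - [0,0,1.2,0,0,1.2,20]
    - [0,0,1.2,0,0,1.2,20]

```text
t: 24.12
eef_pos: [0.5395, -0.2323, 0.0775]
tool_rot: [0.001, 0.88, -0.475, -0.001]
contact_force: [-3.0, -1.8, 5.4]
gripper_width: 0.369
grasp_force: 44.0
```

>>> jog_arm:
  motion:
    - [0,0,0,0,0,0,50]
    - [0,0,0,0,0,0,85]
    - [0,0,0,0,0,0,85]
    - [0,0,0,0,0,0,85]
    - [0,0,0,0,0,0,85]

```text
t: 24.75
eef_pos: [0.5398, -0.2322, 0.0775]
tool_rot: [0.001, 0.879, -0.477, -0.001]
contact_force: [0.3, -0.5, 0.6]
gripper_width: 0.99
grasp_force: 0.0
```

```bash
python3 - <<'E'
from h import *
o=bot.get_obs();print(o["eef_pos"],o["q"].round(2),o["contact_force"].round(1),o["gripper_width"]);T=tooltf(o);print(np.arctan2(T[1,0],T[0,0]),togo(o,[.5397,-.2324,o["eef_pos"][2]],np.arctan2(T[1,0],T[0,0])))
E
```

```text
[ 0.53983992 -0.23215363  0.0774699 ] [ 0.09  0.54  0.28  1.91 -0.21  0.73 -2.08] [ 0.3 -0.5  0.6] 0.9903801129243619
-0.9939342774345349 ([0.002, -0.0, -0.0], [0.1, 0.3, 0.0])
```

>>> jog_arm:
  motion:
    - [0,0,-0.17,0,0,0,85]
    - [0,0,-0.34,0,0,0,85]
    - [0,0,-0.51,0,0,0,85]
    - [0,0,-0.68,0,0,0,85]
    - [0,0,-0.85,0,0,0,85]
    - [0,0,-1.02,0,0,0,85]
    - [0,0,-1.19,0,0,0,85]
    - [0,0,-1.36,0,0,0,85]
    - [0,0,-1.53,0,0,0,85]
    - [0,0,-1.57,0,0,0,85]

```text
t: 26.0
eef_pos: [0.5397, -0.2324, 0.0775]
tool_rot: [0.0, 0.959, 0.284, -0.001]
contact_force: [0.5, 0.4, 1.4]
gripper_width: 0.997
grasp_force: 0.0
```

>>> jog_arm:
  motion:
    - [0,0,-0.17,0,0,0,85]
    - [0,0,-0.34,0,0,0,85]
    - [0,0,-0.51,0,0,0,85]
    - [0,0,-0.68,0,0,0,85]
    - [0,0,-0.85,0,0,0,85]
    - [0,0,-1.02,0,0,0,85]
    - [0,0,-1.19,0,0,0,85]
    - [0,0,-1.36,0,0,0,85]
    - [0,0,-1.53,0,0,0,85]
    - [0,0,-1.57,0,0,0,85]

```text
t: 27.25
eef_pos: [0.5396, -0.2324, 0.0773]
tool_rot: [-0.001, 0.478, 0.878, -0.001]
contact_force: [-0.1, -0.1, -0.4]
gripper_width: 0.996
grasp_force: 0.0
```

>>> jog_arm:
  motion:
    - [0,0,0,0,0,0,60]
    - [0,0,0,0,0,0,30]
    - [0,0,0,0,0,0,20]
    - [0,0,0,0,0,0,20]
    - [0,0,0,0,0,0,20]
    - [0,0,0,0,0,0,20]
    - [0,0,0,0,0,0,20]

```text
t: 28.12
eef_pos: [0.5397, -0.2323, 0.0776]
tool_rot: [-0.001, 0.478, 0.879, -0.001]
contact_force: [-2.4, 0.1, 4.5]
gripper_width: 0.367
grasp_force: 43.2
```

```bash
python3 - <<'E'
from h import *
o=bot.get_obs();print(o["eef_pos"],o["q"].round(2),o["contact_force"].round(1),o["gripper_width"]*85.4);T=tooltf(o);print(np.arctan2(T[1,0],T[0,0]))
E
```

```text
[ 0.53969466 -0.23234635  0.07756904] [ 0.69  0.58 -0.51  1.86  0.38  0.8   0.55] [-2.4  0.1  4.5] 31.334844635389906
2.1455666414461354
```

Forward another 2.4 rad.

>>> jog_arm:
  motion:
    - [0,0,0.15,0,0,0.1,20]
    - [0,0,0.3,0,0,0.3,20]
    - [0,0,0.45,0,0,0.4,20]
    - [0,0,0.6,0,0,0.6,20]
    - [0,0,0.75,0,0,0.7,20]
    - [0,0,0.9,0,0,0.9,20]
    - [0,0,1.05,0,0,1.0,20]
    - [0,0,1.2,0,0,1.2,20]
    - [0,0,1.2,0,0,1.2,20]
    - [0,0,1.2,0,0,1.2,20]

```text
t: 29.38
eef_pos: [0.5399, -0.2323, 0.0764]
tool_rot: [0.0, 0.89, 0.457, -0.001]
contact_force: [-0.8, -1.4, 4.0]
gripper_width: 0.368
grasp_force: 43.2
```

>>> jog_arm:
  motion:
    - [0,0,0.15,0,0,0.1,20]
    - [0,0,0.3,0,0,0.3,20]
    - [0,0,0.45,0,0,0.4,20]
    - [0,0,0.6,0,0,0.6,20]
    - [0,0,0.75,0,0,0.7,20]
    - [0,0,0.9,0,0,0.9,20]
    - [0,0,1.05,0,0,1.0,20]
    - [0,0,1.2,0,0,1.2,20]
    - [0,0,1.3,0,0,1.3,20]
    - [0,0,1.3,0,0,1.3,20]

```text
t: 30.62
eef_pos: [0.5398, -0.2328, 0.0752]
tool_rot: [0.001, 0.984, -0.176, -0.001]
contact_force: [-1.8, -0.7, 5.3]
gripper_width: 0.372
grasp_force: 43.4
```

>>> jog_arm:
  motion:
    - [0,0,0,0,0,0,20]
    - [0,0,0,0,0,0,20]
    - [0,0,0,0,0,0,20]

```text
t: 31.0
eef_pos: [0.5398, -0.2328, 0.0752]
tool_rot: [0.001, 0.985, -0.175, -0.001]
contact_force: [-2.0, -1.3, 5.6]
gripper_width: 0.371
grasp_force: 43.4
```

```bash
python3 - <<'E'
from h import *
o=bot.get_obs();print(o["eef_pos"],o["q"].round(2),o["contact_force"].round(1),o["joint_vel"].round(3));T=tooltf(o);print(np.arctan2(T[1,0],T[0,0]))
p=bot.read_camera("scene");c=proj(p,[.54,-.14,.08]).astype(int)
im=p["pixels"][c[1]-75:c[1]+75,c[0]-100:c[0]+100,::-1];cv2.imwrite("pics/s7.png",cv2.resize(im,(800,600),interpolation=cv2.INTER_CUBIC))
E
```

```text
[ 0.53982306 -0.23278361  0.0751997 ] [ 0.22  0.53  0.11  1.9  -0.08  0.72 -1.55] [-2.  -1.3  5.6] [ 0.003 -0.     0.001 -0.001 -0.001 -0.     0.001]
-0.3525206126929351
```

View pics/s7.png

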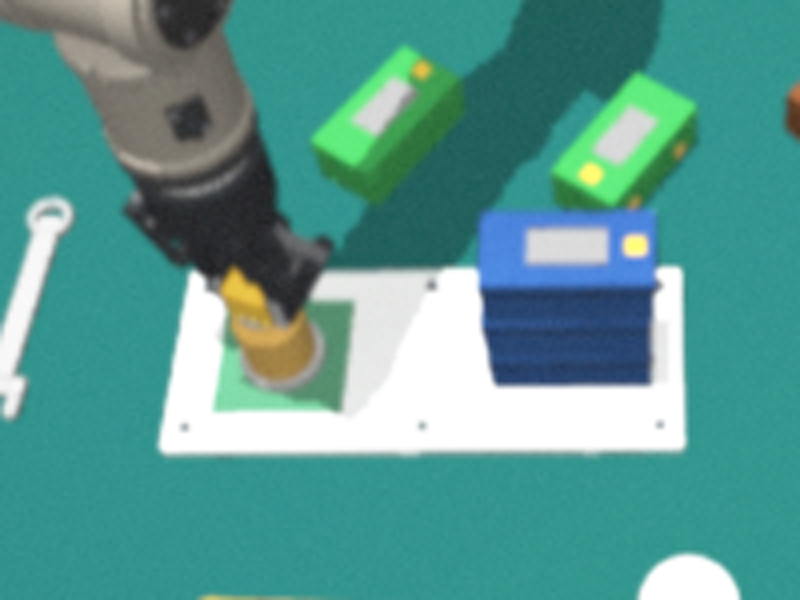

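The head is close above the boss: 6.3 rad forward, 6.2 mm sunk since the drop, with a steady force. The column is square and the grip is firm, so I'm handing it in.

```bash
python3 -c "
from station import bot
print(bot.hand_in())"
```

```text
the job is handed in; nothing more can be done
None
```

I handed the job in at about 31 s: the loose case stands squarely on the column, released, and the earth bolt was turned back until it dropped, then about one turn forward, and is still gripped. The interface returned no verdict, and the final depth of about 12 mm is inferred from how far the gripper sank.

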